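# Tack a plywood blank at the spray station

## Robot

A 6-joint arm with a two-finger parallel gripper is mounted at the origin on the work surface. World frame = base frame: x ahead of the robot, y to its left, z up, the work surface at z = 0. Lengths are in m, angles in degrees, forces in N, time in s.
With the tool pointing down it reaches from about 0.375 to 0.9 m from the base axis. Payload 3.1 kg.
Tool frame: the origin (TCP) lies between the finger pads; the fingertips stand 22 mm ahead of it and the grasp point (between the pads) lies 3 mm ahead of it (bot.tip_extent is the distance from the TCP to the fingertips, in m); y points along the fingers, z is the direction in which the jaws open and shut, and the axes are right-handed (so a half turn about y gives the same grasp; the last joint's range is limited). The gripper opens to 87 mm and grips with 3 to 60 N. Pads are 19 mm wide; open, the fingers measure 117 mm over their backs; the gripper's body (75 mm by 190 mm) begins 51 mm behind the grasp point.
Start: joints at [57.897, 30.224, 82.088, -0, 67.689, -10.227], TCP at [0.233, 0.58, 0.245] pointing down, gripper open.
Joint ranges: [-176.69, 176.69], [-43.24, 126.21], [12.49, 139.97], [-82, 262], [0, 151.66], [-163.58, 163.58]. Speed limits (degrees/s): [159.86, 159.86, 180, 180, 180, 180].

## Interface

Orientations are given as a 3x3 rotation matrix whose columns are the frame's x, y, z axes.
In Python, from rig import bot, eyes, models gives the robot as it stands. The module is installed in compiled form; this text tells all that it offers.
- The arm moves only by the tool arm_command, never from a script. Its arguments are lists of equal length, an entry for each row: "translation": the shift along the tool's x, y, z each as a share of 0.08 m, from -1 to 1, a list of three; "rotation": the turn, a rotation vector about the tool's x, y, z each as a share of 60 degrees, from -1 to 1, a list of three; "grip": the closure, from -1 (fully open) to 1 (shut), so that 0 is half open. In form: {"translation": [[x, y, z], ...], "rotation": [[rx, ry, rz], ...], "grip": [grip, ...]}. A call has 1 to 5 rows; each row is the pose to reach, as a shift and turn from the pose commanded when the call began, along the tool's axes at that moment; what a row does not reach only later rows make up. A row lasts 1/10 s, in which the tool goes at most 50 mm and 8.59 degrees, less where a joint would pass 70% of its speed; a pose out of reach is approached as far as the arm can. A call with a number of a shift or a turn outside -1 to 1 is refused whole. A call with a gripper value outside its range is refused whole. The fingers move at their own pace and stop on an object; the grip force is fixed at half the most. Time passes only in rows, so rows that repeat a pose let the fingers close. It gives the time, the measured TCP pose, the force and the opening at its end, in the units of the state.
- bot.read_state(): the state, without advancing time (a new reading comes with each control period).
- eyes.capture(name): name is "scene" or "side" or "wrist"; returns a dict with "image" (420x560x3 uint8, blue, green, red), "mtx" (3x3 intrinsics, pixels), "rvec" (rotation vector, rad) and "tvec" (3), from world to camera coordinates, as OpenCV has them; the wrist camera has in their place "hand_eye" (4x4, takes a point from camera to tool coordinates, whose origin is the TCP and whose axes are the tool frame's). Camera axes: x right, y down, z forward; pixel columns grow to the right and rows downward; lengths in m; the calibration is good to about 2 mm. A picture is of the moment at which its call begins: read the wrist's pose just before it. There is no depth.
- bot.hand_in(): hands the job in, once; it reports no verdict.
Trained networks look in the newest picture that a camera, given by its name, has taken for a name from the list of things; names that differ only in an ending like _2 or _b are one class to them, and where a whole thing is asked for, a point or a joint stands for the part that bears it (a point fixed in the world has none). Each returns a list of dicts, best first, with "conf" (0 to 1); they miss things now and then, are a little off and sometimes report something else, mostly with a low value. They report only what shows in the picture. A call takes as long as a camera call.
- models.recognise(camera, thing): "extent" ([left, top, right, bottom] as shares, 0 to 1, of the picture: columns of its width, rows of its height, round what is visible of it).
- models.spot_point(camera, thing): "point" ([column, row] as shares, 0 to 1, of the picture: columns of its width, rows of its height: a listed point, or the origin of a listed thing).
The state is a dict: "time_s": time; "joint_positions": joint angles; "qvel": joint speeds; "tau": joint torques, N m; "position": TCP position; "tcp_rot": TCP orientation; "force": force on the tool from outside, world axes, zero at the start; "moment": the same for the moment, N m; "opening": opening from 0.0 (shut) to 1.0 (fully open).
Only numpy, scipy, OpenCV 4.12 (cv2) and the standard library are available. Lean on these libraries where they do the work, as an engineer would, in place of code of your own. Each camera call takes 0.05 s, during which the arm holds its last target. There are 200 camera calls.

## Task

Give the plywood blank a shot of spray tack: switch the extractor on at its rocker, slide the blank along its tray (do not lift it) until it is right up against the end stop, and only then press the canister's white cap fully down for a moment and let it spring back up. Do not spray while the extractor is off or the blank is not home, and leave the other loose things on the bench where they are.

Things in the scene. Friction and masses are not known exactly. Their poses are not given: they have to be found in the camera images.
- home (a point): Where the blank's centre lies when home, on the fixed spray station (pose differs each time): 24 mm above the bench, x along the tray to the end stop, y to the canister, z up. Grey tray 12 mm thick, x -205 to +95 mm; aluminium rails 10 mm wide along both sides, tops 30 mm above the bench, inner faces at y = +-61 mm. The open end faces roughly to the robot.
- stop_face (a point): Middle of the end stop's face that the blank comes up against, 24 mm above the bench, 75 mm beyond home along x; same axes as home. The stop is an aluminium bar across the tray, 14 mm thick, its top 34 mm above the bench.
- blank_center (a point): Centre (half-way up) of the loose flat plywood blank, 150 x 110 x 24 mm (x, y, z), 0.17 to 0.34 kg, lying on the tray between the rails (6 mm play each side), underside 12 mm above the bench. x points along the tray to the stop. A 40 mm round hole goes through it at x = -35 mm (towards the open end). It begins 35 to 85 mm short of home.
- cap_top (a point): Centre of the flat top of the canister's white cap (disc 48 mm across, 22 mm tall), 204 mm above the bench when up; moves with the cap. The fixed aluminium can, 62 mm across, stands beside the tray at x = +40, y = +106 mm from home. A white spout 12 mm thick reaches 104 mm from the cap over the tray (-y of home), lowest point 165 mm above the bench.
- cap (a joint): Travel of the cap in m: 0 up, 0.010 fully down. It needs 4 N to start and 9 N at the bottom, and springs back when let go.
- rocker_end (a point): Point on the top face of the black rocker (76 x 40 x 12 mm slab), on the centre line of its raised (ON) end, 28 mm from the pivot and 10 mm from the end; moves with it. Off: this end is the one roughly nearer the robot and the point is about 70 mm above the bench; on: about 14 mm lower. x points along the rocker from the ON end to the other and slopes with it.
- rocker (a joint): Rocker angle in rad: 0 off, 0.5 on. Over-centre: a press of about 5 N straight down on the raised end starts it; past 0.25 it snaps over and stays.
- switch_top (a point): Centre of the top of the fixed grey switch box that carries the rocker, 120 x 84 x 40 mm, 40 mm above the bench; x along the rocker, away from its ON end. Two low cheeks flank the rocker (tops 54 mm above the bench); the pivot is 17 mm above this point. The box stands left or right of the station; a grey box with a round dial stands on the other side.
- square_mid (a point): Bystander: middle of the 120 mm wooden stock (18 mm thick) of a try square with a 160 mm steel blade, lying flat.
- cup: Bystander: open grey cup, 76 mm across, 95 mm tall; origin at the centre of its underside.
- hammer: Bystander: hammer lying flat, handle to its -x; origin on its underside.
- offcut: Bystander: plain plywood offcut without a hole, 90 x 60 x 24 mm; origin at the centre of its underside.
- oil: Bystander: grey bottle with a black screw cap, 64 mm across, 170 mm tall; origin at the centre of its underside.
- brush: Bystander: brush lying flat, handle to its -x; origin on its underside.
- tape: Bystander: grey tape measure, 70 x 70 x 40 mm; origin at the centre of its underside.

How it is judged (in metres and radians):
On the way, in this order (a step that is already met when the one before it is completed fails the run):
1. with the extractor on and the blank home, the cap is pressed down (at least 8 of its 10 mm) for 0.2 s (value of joint cap above 0.008 m and value of joint rocker above 0.4 rad and x of blank_center in the frame of home between -0.004 and 0.006 m and y of blank_center in the frame of home between -0.012 and 0.012 m and z of blank_center in the frame of home below 0.004 m and angle between the x axis of blank_center and the x axis of home, either way round below 0.06 rad), for 0.2 s.
2. the cap is let go and is back up (value of joint cap below 0.002 m), for 0.1 s.
At the end, for the whole second after the job is handed in: The rocker is on (beyond 0.4 rad), the blank lies flat on the tray against the end stop (within 4 mm, 12 mm sideways and 0.06 rad square), and the cap is back up (within 2 mm) (value of joint rocker above 0.4 rad and x of blank_center in the frame of home between -0.004 and 0.006 m and y of blank_center in the frame of home between -0.012 and 0.012 m and z of blank_center in the frame of home below 0.004 m and angle between the x axis of blank_center and the x axis of home, either way round below 0.06 rad and value of joint cap below 0.002 m); the robot touches nothing.
It fails at once if the cap is pressed (over 4 mm) while the extractor is off or the blank is more than 4 mm from the stop (value of joint cap above 0.004 m and not (value of joint rocker above 0.4 rad and (x of blank_center in the frame of home between -0.004 and 0.006 m and y of blank_center in the frame of home between -0.012 and 0.012 m and z of blank_center in the frame of home below 0.004 m and angle between the x axis of blank_center and the x axis of home, either way round below 0.06 rad))).
It fails at once if the blank is lifted (15 mm) or tipped (0.2 rad) off the tray (z of blank_center in the frame of home above 0.015 m or angle between blank_center's own z axis and vertical above 0.2 rad).
It fails at once if a loose bystander is moved by more than 30 mm (distance of any of square_mid, cup, hammer, offcut, oil, brush, tape from where it was at the start of the episode above 0.03 m).
It also fails if it takes over 53 s, if anything falls off the work surface, if the arm or the gripper's body presses on something with over 40 N, if the wrist force passes 120 N, or if a joint passes its speed limit or range.

## Working session

There is one attempt and no reset: what is moved stays moved. The work goes in short steps, Python scripts to look and compute and a tool call to move; the robot and the scene stay as the last step left them, time stands still between calls to the robot, and variables do not carry over. Pictures are saved under pics/ and viewed, about 8 in all and at most 12, crops included, and the job is handed in when it is done.

Besides the shell and the picture viewer there is one more tool, called in YAML: its name, and indented under it one key for each argument. arm_command: Moves the arm, as the interface text tells. Shift numbers are shares of 0.08 m and turn numbers shares of 60 degrees, none past 1 either way. Its arguments: {"type":"object","properties":{"translation":{"type":"array"},"rotation":{"type":"array"},"grip":{"type":"array"}},"required":["translation","rotation","grip"]}

```bash
mkdir -p pics
cat > h.py <<'E'
import numpy as np, cv2
from rig import bot, eyes, models
def cam(n):
    s=bot.read_state(); c=eyes.capture(n)
    K=np.array(c["mtx"])
    if n=="wrist":
        T=np.array(c["hand_eye"]); R=np.array(s["tcp_rot"]); Rc=R@T[:3,:3]; o=R@T[:3,3]+np.array(s["position"])
    else:
        Rw=cv2.Rodrigues(np.array(c["rvec"],float))[0]; Rc=Rw.T; o=-Rc@np.array(c["tvec"],float).ravel()
    return dict(im=c["image"],K=K,Rc=Rc,o=o)
def ray(c,px):
    d=c["Rc"]@np.linalg.inv(c["K"])@np.array([px[0],px[1],1.]); return c["o"],d/np.linalg.norm(d)
def atz(c,px,z):
    o,d=ray(c,px); return o+d*(z-o[2])/d[2]
def proj(c,p):
    q=c["K"]@(c["Rc"].T@(np.array(p,float)-c["o"])); return q[:2]/q[2]
def tri(cps):
    A=np.zeros((3,3));b=np.zeros(3)
    for c,p in cps:
        o,d=ray(c,p);M=np.eye(3)-np.outer(d,d);A+=M;b+=M@o
    return np.linalg.solve(A,b)
def spot(n,t):
    r=models.spot_point(n,t)
    return [(round(x["conf"],2),np.array(x["point"])*[560,420]) for x in r[:2]]
def totool(dw):
    return np.array(bot.read_state()["tcp_rot"]).T@np.array(dw)
E
python3 - <<'E'
from h import *
np.set_printoptions(precision=3,suppress=True)
C={n:cam(n) for n in("scene","side")}
cv2.imwrite("pics/a.png",C["scene"]["im"]);cv2.imwrite("pics/b.png",C["side"]["im"])
Z=dict(home=.024,stop_face=.024,blank_center=.024,cap_top=.204,rocker_end=.07,switch_top=.04,square_mid=.009,cup=0,hammer=0,offcut=0,oil=0,brush=0,tape=0)
for t,z in Z.items():
    for n in C:
        for cf,p in spot(n,t)[:1]: print(t,n,cf,p,atz(C[n],p,z)[:2])
s=bot.read_state();print(s["time_s"],np.array(s["tcp_rot"]),s["position"])
E
```

```text
home scene 0.66 [280.392 270.69 ] [ 0.637 -0.064]
home side 0.85 [316.176 234.99 ] [ 0.634 -0.063]
stop_face scene 0.68 [293.776 285.81 ] [ 0.7   -0.078]
stop_face side 0.6 [336.504 227.682] [ 0.704 -0.081]
blank_center scene 0.97 [263.984 256.494] [ 0.565 -0.058]
blank_center side 0.6 [295.176 243.6  ] [ 0.562 -0.048]
cap_top scene 0.81 [327.6   202.902] [0.681 0.049]
cap_top side 0.55 [306.488 162.708] [0.685 0.03 ]
rocker_end scene 0.97 [148.12  265.608] [ 0.444 -0.329]
rocker_end side 0.65 [349.328 304.584] [ 0.443 -0.323]
switch_top scene 0.68 [158.704 276.402] [ 0.464 -0.315]
switch_top side 0.66 [298.592 245.616] [ 0.547 -0.074]
square_mid scene 0.64 [228.928 337.386] [ 0.71  -0.288]
square_mid side 0.72 [401.128 263.508] [ 0.717 -0.294]
cup scene 0.59 [165.984 353.514] [ 0.648 -0.411]
cup side 0.71 [427.616 301.98 ] [ 0.648 -0.415]
hammer scene 0.55 [367.584 185.682] [0.493 0.483]
hammer side 0.68 [167.776 191.1  ] [0.486 0.472]
offcut scene 0.87 [282.408 190.386] [0.318 0.241]
offcut side 0.62 [164.584 244.104] [0.315 0.233]
oil scene 0.72 [396.984 237.3  ] [0.738 0.309]
oil side 0.97 [250.6   180.684] [0.735 0.329]
brush scene 0.9 [136.024 258.09 ] [ 0.313 -0.304]
brush side 0.71 [302.68  358.092] [ 0.304 -0.312]
tape scene 0.74 [112.504 316.218] [ 0.47  -0.448]
tape side 0.58 [402.024 352.884] [ 0.469 -0.454]
1.4 [[ 0.928 -0.     0.373]
 [-0.373 -0.     0.928]
 [-0.    -1.    -0.   ]] [0.233 0.58  0.245]
```

View pics/a.png

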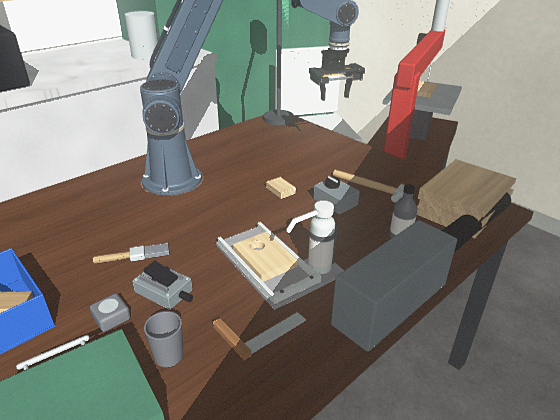

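View pics/b.png

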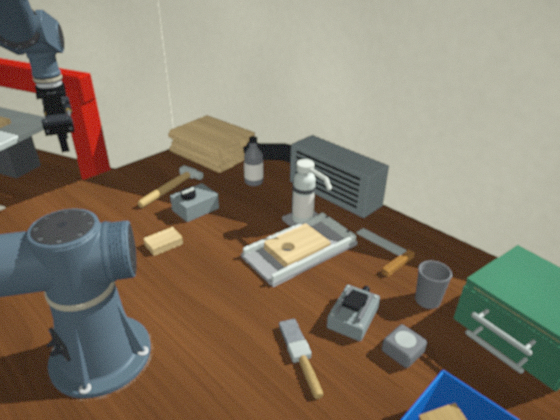

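The pictures show the station at about (265,258) in scene and the switch box at (160,285) with its black rocker. The dial box is on the far side at (335,195). Nothing blocks the path at the current height, so I'll start moving with the gripper shut.

arm_command:
  translation:
    - [1, 0, -1]
    - [1, 0, -1]
    - [1, 0, -1]
  rotation:
    - [0, 0, 0]
    - [0, 0, 0]
    - [0, 0, 0]
  grip: [1, 1, 1]

```text
time_s: 1.7
position: [0.2777, 0.4721, 0.2442]
tcp_rot: [[0.927, -0.001, 0.375], [-0.375, -0.003, 0.927], [0.0, -1.0, -0.004]]
force: [0.5, 0.3, -0.5]
opening: 0.809
```

arm_command:
  translation:
    - [1, 0, -1]
    - [1, 0, -1]
    - [1, 0, -1]
  rotation:
    - [0, 0, 0]
    - [0, 0, 0]
    - [0, 0, 0]
  grip: [1, 1, 1]

```text
time_s: 2.0
position: [0.3226, 0.3689, 0.2446]
tcp_rot: [[0.927, -0.0, 0.376], [-0.376, -0.001, 0.927], [0.0, -1.0, -0.001]]
force: [0.1, -0.1, -0.0]
opening: 0.539
```

arm_command:
  translation:
    - [1, 0, -1]
    - [1, 0, -1]
    - [1, 0, -1]
  rotation:
    - [0, 0, 0]
    - [0, 0, 0]
    - [0, 0, 0]
  grip: [1, 1, 1]

```text
time_s: 2.3
position: [0.3678, 0.2655, 0.2448]
tcp_rot: [[0.927, 0.001, 0.376], [-0.376, -0.0, 0.927], [0.001, -1.0, 0.0]]
force: [0.5, 0.4, -0.9]
opening: 0.261
```

arm_command:
  translation:
    - [1, 0, -1]
    - [1, 0, -1]
    - [1, 0, -1]
  rotation:
    - [0, 0, 0]
    - [0, 0, 0]
    - [0, 0, 0]
  grip: [1, 1, 1]

```text
time_s: 2.6
position: [0.4132, 0.1616, 0.245]
tcp_rot: [[0.927, 0.003, 0.376], [-0.376, -0.0, 0.927], [0.003, -1.0, 0.001]]
force: [-0.5, 0.7, -0.3]
opening: 0.03
```

arm_command:
  translation:
    - [1, 0, -1]
    - [1, 0, -1]
    - [1, 0, -1]
    - [1, 0, -1]
  rotation:
    - [0, 0, 0]
    - [0, 0, 0]
    - [0, 0, 0]
    - [0, 0, 0]
  grip: [1, 1, 1, 1]

```text
time_s: 3.0
position: [0.4562, 0.0592, 0.2446]
tcp_rot: [[0.927, 0.001, 0.376], [-0.376, 0.001, 0.927], [0.001, -1.0, 0.001]]
force: [-0.5, -0.1, 0.1]
opening: 0.008
```

arm_command:
  translation:
    - [0.2, -0.5, -1]
    - [0.2, -0.5, -1]
    - [0.2, -0.5, -1]
    - [0.2, -0.5, -1]
  rotation:
    - [0, 0, 0]
    - [0, 0, 0]
    - [0, 0, 0]
    - [0, 0, 0]
  grip: [1, 1, 1, 1]

```text
time_s: 3.4
position: [0.4396, -0.0188, 0.2847]
tcp_rot: [[0.928, 0.0, 0.373], [-0.373, 0.001, 0.928], [-0.0, -1.0, 0.001]]
force: [-0.4, -0.1, -0.8]
opening: 0.002
```

Run:
```python
from h import *
np.set_printoptions(precision=4,suppress=True)
c=cam("wrist");cv2.imwrite("pics/w1.png",c["im"])
for t,z in dict(home=.024,stop_face=.024,blank_center=.024,cap_top=.204,rocker_end=.07,switch_top=.04).items():
    for cf,p in spot("wrist",t)[:1]: print(t,cf,p,atz(c,p,z)[:2])
print(c["o"],bot.read_state()["position"])
```

```text
rocker_end 0.8 [ 32.312 297.402] [ 0.4544 -0.326 ]
switch_top 0.69 [ 67.592 298.284] [ 0.4788 -0.3149]
[0.3693 0.0093 0.4255] [ 0.4398 -0.0194  0.2841]
```

View pics/w1.png

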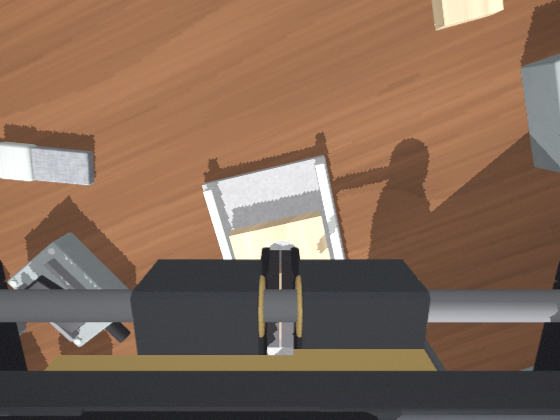

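The wrist view shows the tray's open end at (205,187)–(325,158), the blank's rear edge near (230,232)–(322,215) and the switch box at (70,290). I'll move so the rocker sits in the clear part of this view.

arm_command:
  translation:
    - [0.6, 0, -0.9]
    - [0.6, 0, -0.9]
    - [0.6, 0, -0.9]
  rotation:
    - [0, 0, 0]
    - [0, 0, 0]
    - [0, 0, 0]
  grip: [1, 1, 1]

```text
time_s: 4.05
position: [0.4598, -0.1088, 0.2846]
tcp_rot: [[0.927, 0.002, 0.376], [-0.376, -0.002, 0.927], [0.003, -1.0, -0.001]]
force: [-0.4, -0.4, 0.3]
opening: 0.002
```

arm_command:
  translation:
    - [0.6, 0, -0.9]
    - [0.6, 0, -0.9]
    - [0.6, 0, -0.9]
  rotation:
    - [0, 0, 0]
    - [0, 0, 0]
    - [0, 0, 0]
  grip: [1, 1, 1]

```text
time_s: 4.35
position: [0.4771, -0.1934, 0.2844]
tcp_rot: [[0.927, 0.002, 0.376], [-0.376, -0.002, 0.927], [0.003, -1.0, -0.001]]
force: [-0.3, 0.6, 0.1]
opening: 0.005
```

arm_command:
  translation:
    - [0.6, 0, -0.9]
    - [0.6, 0, -0.9]
    - [0.6, 0, -0.9]
  rotation:
    - [0, 0, 0]
    - [0, 0, 0]
    - [0, 0, 0]
  grip: [1, 1, 1]

```text
time_s: 4.65
position: [0.4944, -0.2776, 0.2842]
tcp_rot: [[0.927, 0.001, 0.375], [-0.375, -0.002, 0.927], [0.002, -1.0, -0.001]]
force: [-0.9, -0.0, 0.1]
opening: 0.005
```

arm_command:
  translation:
    - [0.6, 0, -0.9]
    - [0.6, 0, -0.9]
    - [0.6, 0, -0.9]
    - [0.6, 0, -0.9]
  rotation:
    - [0, 0, 0]
    - [0, 0, 0]
    - [0, 0, 0]
    - [0, 0, 0]
  grip: [1, 1, 1, 1]

```text
time_s: 5.05
position: [0.5106, -0.3575, 0.2837]
tcp_rot: [[0.928, -0.002, 0.373], [-0.373, 0.003, 0.928], [-0.003, -1.0, 0.002]]
force: [-0.3, 0.4, -0.5]
opening: 0.009
```

Run:
```python
from h import *
np.set_printoptions(precision=4,suppress=True)
c=cam("wrist");cv2.imwrite("pics/w2.png",c["im"])
for t,z in dict(home=.024,stop_face=.024,blank_center=.024,cap_top=.204,rocker_end=.07,switch_top=.04).items():
    for cf,p in spot("wrist",t)[:1]: print(t,cf,p,atz(c,p,z)[:2])
print(c["o"],bot.read_state()["position"])
import pickle;pickle.dump(c,open("w2.pkl","wb"))
```

```text
home 0.67 [553.112 175.014] [ 0.6251 -0.0627]
stop_face 0.67 [555.688 240.408] [ 0.7074 -0.0738]
blank_center 0.83 [550.2 117.6] [ 0.5594 -0.0546]
rocker_end 0.96 [287.616 117.306] [ 0.4497 -0.3241]
switch_top 0.67 [305.312 142.212] [ 0.4817 -0.3155]
[ 0.4406 -0.3297  0.4246] [ 0.5109 -0.3581  0.2848]
```

View pics/w2.png

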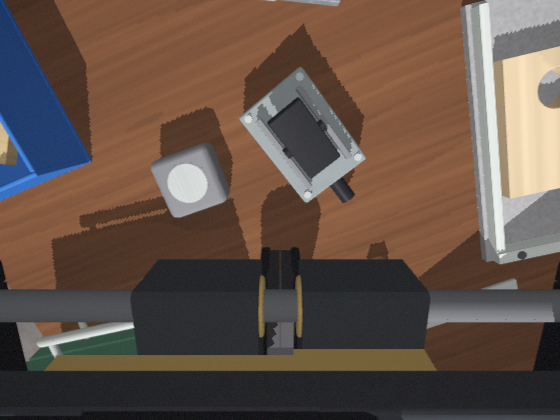

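The view shows the switch box with corners (298,67), (241,120), (306,202) and (365,157), and the rocker's near end at about (287,115). The right-hand rail runs (465,8)–(487,262), with the stop near (525,250).

Run:
```python
from h import *
import pickle
np.set_printoptions(precision=4,suppress=True)
c=pickle.load(open("w2.pkl","rb"))
P=[atz(c,p,.04) for p in[(298,67),(241,120),(306,202),(365,157)]]
for p in P: print(p)
m=(P[0]+P[1])/2;n=(P[2]+P[3])/2;d=n-m;print("box c",(m+n)/2,"len",np.linalg.norm(d),"yaw",np.degrees(np.arctan2(d[1],d[0])))
d/=np.linalg.norm(d);b=(m+n)/2; e=b-d*.035;e[2]=.07;print("rocker_end pred",e,proj(c,e), "28mm horiz ~")
a=atz(c,(465,8),.03);b=atz(c,(487,262),.03);print("rail",a,b,np.degrees(np.arctan2(*(b-a)[1::-1])))
a=atz(c,(495,62),.036);b=atz(c,(507,198),.036);print("blank edge",a,b,np.degrees(np.arctan2(*(b-a)[1::-1])),np.linalg.norm(b-a))
a=atz(c,(497,258),.034);print("stop outer corner",a)
```

```text
[ 0.4084 -0.2957  0.04  ]
[ 0.4346 -0.3705  0.04  ]
[ 0.5442 -0.3384  0.04  ]
[ 0.5209 -0.2607  0.04  ]
box c [ 0.477  -0.3163  0.04  ] len 0.11600059278613513 yaw 16.792447369053654
rocker_end pred [ 0.4435 -0.3264  0.07  ] [283.0856 112.0989] 28mm horiz ~
rail [ 0.4187 -0.1195  0.03  ] [ 0.7003 -0.1604  0.03  ] -8.25894596872888
blank edge [ 0.479  -0.1059  0.036 ] [ 0.6266 -0.1242  0.036 ] -7.088491658817327 0.14869350220707792
stop outer corner [ 0.697  -0.1498  0.034 ]
```

arm_command:
  translation:
    - [-0.87, 0, 0.11]
    - [-0.87, 0.5, 0.11]
    - [-0.87, 1, 0.11]
    - [-0.87, 1, 0.11]
    - [-0.87, 1, 0.11]
  rotation:
    - [0, -0.65, 0]
    - [0, -0.65, 0]
    - [0, -0.65, 0]
    - [0, -0.65, 0]
    - [0, -0.65, 0]
  grip: [1, 1, 1, 1, 1]

```text
time_s: 5.9
position: [0.4488, -0.324, 0.2033]
tcp_rot: [[0.954, -0.002, -0.299], [0.299, 0.002, 0.954], [-0.001, -1.0, 0.003]]
force: [-0.6, -0.9, 1.3]
opening: 0.004
```

arm_command:
  translation:
    - [0, 0.95, 0]
    - [0, 0.95, 0]
    - [0, 0.95, 0]
    - [0, 0.95, 0]
  rotation:
    - [0, 0, 0]
    - [0, 0, 0]
    - [0, 0, 0]
    - [0, 0, 0]
  grip: [1, 1, 1, 1]

```text
time_s: 6.3
position: [0.4498, -0.3251, 0.1289]
tcp_rot: [[0.956, -0.0, -0.295], [0.295, 0.0, 0.956], [-0.0, -1.0, 0.0]]
force: [0.0, -0.4, 0.8]
opening: 0.006
```

Run:
```python
from h import *
np.set_printoptions(precision=4,suppress=True)
print(bot.read_state()["position"],bot.read_state()["joint_positions"])
C={n:cam(n) for n in("scene","side")}
ims=[]
for n in C:
    p=proj(C[n],[.45,-.324,.075]);
    x,y=[int(v) for v in p]; x=max(90,x)
    ims.append(cv2.resize(C[n]["im"][y-80:y+60,x-70:x+70],None,fx=2.8,fy=2.8))
    print(n,p,spot(n,"rocker_end"))
cv2.imwrite("pics/c3.png",np.hstack(ims))
```

```text
[ 0.4498 -0.3251  0.1289] [ -47.3962   34.2403   98.0479   -0.0001   47.7168 -154.5368]
scene [150.7373 264.4535] [(0.66, array([148.68 , 265.902]))]
side [351.9552 301.6896] [(0.68, array([352.408, 304.794]))]
```

View pics/c3.png

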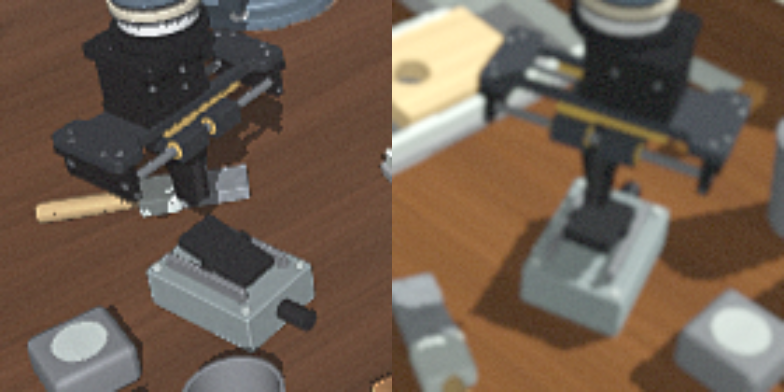

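The fingertip is above the near (raised) end of the rocker in both crops, tip at about (205,190) left and (600,195) right. I'll press now.

arm_command:
  translation:
    - [0, 0.4, 0]
    - [0, 0.5, 0]
    - [0, 0.58, 0]
    - [0, 0.64, 0]
    - [0, 0.64, 0]
  rotation:
    - [0, 0, 0]
    - [0, 0, 0]
    - [0, 0, 0]
    - [0, 0, 0]
    - [0, 0, 0]
  grip: [1, 1, 1, 1, 1]

```text
time_s: 7.0
position: [0.4498, -0.3253, 0.0803]
tcp_rot: [[0.956, 0.001, -0.295], [0.295, -0.001, 0.956], [0.0, -1.0, -0.001]]
force: [-2.8, 2.9, 15.0]
opening: 0.003
```

Run:
```python
from h import *
s=bot.read_state();print(s["position"],s["force"])
```

```text
[ 0.44980436 -0.32525673  0.08027913] [-2.75260439  2.87910505 15.00772485]
```

Reaction force of 15 N at end of travel, so it should have snapped over. I'll lift, check, and go look at the station from above.

arm_command:
  translation:
    - [0, -0.6, 0]
    - [0, -1, 0]
    - [0, -1, 0]
  rotation:
    - [0, 0, 0]
    - [0, 0, 0]
    - [0, 0, 0]
  grip: [1, 1, 1]

```text
time_s: 7.3
position: [0.4521, -0.3274, 0.1624]
tcp_rot: [[0.956, 0.007, -0.295], [0.295, -0.008, 0.956], [0.005, -1.0, -0.009]]
force: [0.3, -0.9, 0.1]
opening: 0.003
```

arm_command:
  translation:
    - [0, -0.6, 0]
    - [0.2, -1, 0.2]
    - [0.2, -1, 0.2]
  rotation:
    - [0, 0, 0]
    - [0, 0, 0]
    - [0, 0, 0]
  grip: [1, 1, 1]

```text
time_s: 7.6
position: [0.4627, -0.3052, 0.2418]
tcp_rot: [[0.955, 0.007, -0.296], [0.296, -0.005, 0.955], [0.005, -1.0, -0.007]]
force: [0.0, -0.1, -0.1]
opening: 0.004
```

arm_command:
  translation:
    - [0.7, -0.75, 0.9]
    - [0.7, -0.75, 0.9]
    - [0.7, -0.75, 0.9]
    - [0.7, -0.75, 0.9]
  rotation:
    - [0, 0, 0]
    - [0, 0, 0]
    - [0, 0, 0]
    - [0, 0, 0]
  grip: [1, 1, 1, 1]

```text
time_s: 8.0
position: [0.4928, -0.2187, 0.2976]
tcp_rot: [[0.955, 0.001, -0.297], [0.297, -0.001, 0.955], [0.0, -1.0, -0.001]]
force: [-0.2, -1.2, 0.3]
opening: 0.006
```

arm_command:
  translation:
    - [0.7, 0, 0.9]
    - [0.7, 0, 0.9]
    - [0.7, 0, 0.9]
  rotation:
    - [0, 0, 0]
    - [0, 0, 0]
    - [0, 0, 0]
  grip: [1, 1, 1]

```text
time_s: 8.3
position: [0.5245, -0.1316, 0.2953]
tcp_rot: [[0.955, -0.003, -0.298], [0.298, 0.003, 0.955], [-0.002, -1.0, 0.004]]
force: [-0.2, -0.1, -0.4]
opening: 0.002
```

arm_command:
  translation:
    - [0.7, 0, 0.77]
    - [0.7, 0, 0.77]
    - [0.7, 0, 0.77]
    - [0.7, 0, 0.77]
    - [0.7, 0, 0.77]
  rotation:
    - [0, 0.42, 0]
    - [0, 0.42, 0]
    - [0, 0.42, 0]
    - [0, 0.42, 0]
    - [0, 0.42, 0]
  grip: [1, 1, 1, 1, 1]

```text
time_s: 8.8
position: [0.5595, -0.0607, 0.2961]
tcp_rot: [[0.99, -0.002, 0.139], [-0.139, -0.0, 0.99], [-0.002, -1.0, -0.001]]
force: [-0.5, -0.4, 0.0]
opening: 0.005
```

Run:
```python
from h import *
import pickle
np.set_printoptions(precision=4,suppress=True)
c=cam("wrist");cv2.imwrite("pics/w4.png",c["im"]);pickle.dump(c,open("w4.pkl","wb"))
for t,z in dict(home=.024,stop_face=.024,blank_center=.024,cap_top=.204,rocker_end=.056).items():
    for cf,p in spot("wrist",t)[:1]: print(t,cf,p,atz(c,p,z)[:2])
C={n:cam(n) for n in("scene","side")}
r={n:spot(n,"rocker_end") for n in C};print(r)
if all(r.values()): print("rocker tri",tri([(C[n],r[n][0][1]) for n in C]))
c3=cam("scene");r=spot("scene","cap_top");r2=spot("side","cap_top");print(r,r2)
if r and r2: print("cap tri",tri([(C["scene"],r[0][1]),(C["side"],r2[0][1])]),atz(C["scene"],r[0][1],.204),atz(C["side"],r2[0][1],.204))
```

```text
home 0.63 [283.08  228.606] [ 0.625  -0.0661]
blank_center 0.89 [281.4   177.702] [ 0.5614 -0.0593]
cap_top 0.92 [421.68  359.688] [0.6867 0.0337]
rocker_end 0.58 [ 14.896 112.98 ] [ 0.4489 -0.3246]
{'scene': [(0.86, array([147.616, 270.018])), (0.48, array([325.92, 201.81]))], 'side': [(0.71, array([350.  , 308.49])), (0.65, array([305.312, 160.314]))]}
rocker tri [ 0.443  -0.3287  0.0586]
[(0.85, array([325.304, 202.398])), (0.45, array([159.488, 280.182]))] []
```

View pics/w4.png

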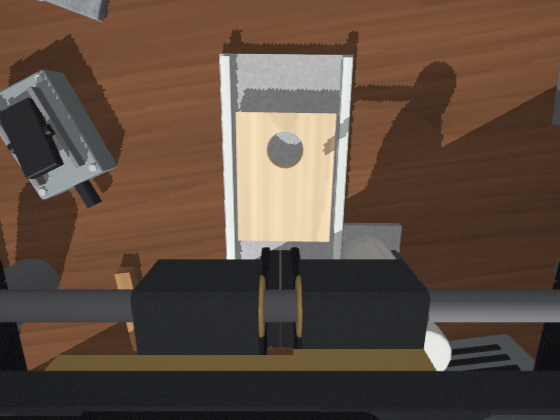

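The wrist view shows the blank squarely between the rails: corners (236,112), (337,113), (331,242), (238,241), hole at (285,150), rear rail ends at (220,56) and (354,56). The rocker now triangulates to z = 0.059, so the extractor is on.

Run:
```python
from h import *
import pickle
np.set_printoptions(precision=4,suppress=True)
c=pickle.load(open("w4.pkl","rb"))
yaw=lambda d:np.degrees(np.arctan2(d[1],d[0]))
B=[atz(c,p,.036) for p in[(236,112),(337,113),(331,242),(238,241)]]
print("blank",np.mean(B,0),yaw(B[3]-B[0]),yaw(B[2]-B[1]),np.linalg.norm(B[3]-B[0]),np.linalg.norm(B[1]-B[0]),"rear mid",(B[0]+B[1])/2)
R=[atz(c,p,.03) for p in[(220,56),(354,56),(226,258)]]
print("rear",R,np.linalg.norm(R[1]-R[0]),"yaw",yaw(R[1]-R[0])-90,yaw(R[2]-R[0]))
y=np.radians(yaw(R[1]-R[0])-90)
for y in (np.radians(-8),y):
  u=np.array([np.cos(y),np.sin(y)]);v=np.array([-u[1],u[0]])
  h=((R[0]+R[1])/2)[:2]+.205*u;print("home",h,"cap",h+.04*u+.106*v,"stop",h+.075*u)
```

```text
blank [ 0.5629 -0.0548  0.036 ] -9.07207815480274 -8.206260418517553 0.15103577638758786 0.1109268282215867 rear mid [ 0.4882 -0.0434  0.036 ]
rear [array([ 0.4207, -0.1059,  0.03  ]), array([0.4407, 0.0359, 0.03  ]), array([ 0.6515, -0.142 ,  0.03  ])] 0.14322468130722665 yaw -8.015970711502305 -8.873407292470324
home [ 0.6337 -0.0636] cap [0.688  0.0358] stop [ 0.7079 -0.074 ]
home [ 0.6337 -0.0636] cap [0.6881 0.0358] stop [ 0.7079 -0.0741]
```

arm_command:
  translation:
    - [-1, 0.2, 0.09]
    - [-1, 0.4, 0.09]
    - [-1, 1, 0.09]
  rotation:
    - [0, 0, 0]
    - [0, 0, 0]
    - [0, 0, 0]
  grip: [1, 1, 1]

```text
time_s: 9.75
position: [0.4802, -0.0399, 0.2196]
tcp_rot: [[0.99, 0.005, 0.14], [-0.14, -0.002, 0.99], [0.005, -1.0, -0.001]]
force: [1.7, -0.4, -1.0]
opening: 0.003
```

arm_command:
  translation:
    - [-0.29, 0.6, 0]
    - [-0.29, 1, 0]
    - [-0.29, 1, 0]
  rotation:
    - [0, 0, 0]
    - [0, 0, 0]
    - [0, 0, 0]
  grip: [1, 1, 1]

```text
time_s: 10.05
position: [0.4556, -0.0365, 0.1341]
tcp_rot: [[0.99, -0.01, 0.141], [-0.14, 0.003, 0.99], [-0.01, -1.0, 0.002]]
force: [-1.4, 0.7, 0.1]
opening: 0.006
```

arm_command:
  translation:
    - [0, 0.4, 0]
    - [0, 0.6, 0]
    - [0, 0.6, 0]
    - [0, 0.6, 0]
  rotation:
    - [0, 0, 0]
    - [0, 0, 0]
    - [0, 0, 0]
    - [0, 0, 0]
  grip: [1, 1, 1, 1]

```text
time_s: 10.45
position: [0.4606, -0.038, 0.0906]
tcp_rot: [[0.99, 0.003, 0.14], [-0.14, -0.001, 0.99], [0.003, -1.0, -0.001]]
force: [0.7, 0.8, 0.8]
opening: 0.001
```

arm_command:
  translation:
    - [0, 0.3, 0]
    - [0, 0.6, 0]
    - [0, 0.6, 0]
    - [0, 0.6, 0]
  rotation:
    - [0, 0, 0]
    - [0, 0, 0]
    - [0, 0, 0]
    - [0, 0, 0]
  grip: [1, 1, 1, 1]

```text
time_s: 10.85
position: [0.4599, -0.0378, 0.0425]
tcp_rot: [[0.99, 0.002, 0.14], [-0.14, -0.001, 0.99], [0.002, -1.0, -0.0]]
force: [0.4, -0.6, 0.2]
opening: 0.004
```

arm_command:
  translation:
    - [0.1, 0, 0]
    - [0.2, 0, 0]
    - [0.3, 0, 0]
    - [0.4, 0, 0]
    - [0.5, 0, 0]
  rotation:
    - [0, 0, 0]
    - [0, 0, 0]
    - [0, 0, 0]
    - [0, 0, 0]
    - [0, 0, 0]
  grip: [1, 1, 1, 1, 1]

```text
time_s: 11.35
position: [0.4985, -0.043, 0.0416]
tcp_rot: [[0.99, -0.002, 0.14], [-0.14, 0.0, 0.99], [-0.002, -1.0, 0.0]]
force: [-3.6, 0.7, 2.4]
opening: 0.004
```

arm_command:
  translation:
    - [0.1, 0, 0]
    - [0.2, 0, 0]
    - [0.3, 0, 0]
    - [0.4, 0, 0]
    - [0.4, 0, 0]
  rotation:
    - [0, 0, 0]
    - [0, 0, 0]
    - [0, 0, 0]
    - [0, 0, 0]
    - [0, 0, 0]
  grip: [1, 1, 1, 1, 1]

```text
time_s: 11.85
position: [0.5333, -0.0485, 0.0414]
tcp_rot: [[0.99, 0.005, 0.141], [-0.141, -0.001, 0.99], [0.005, -1.0, -0.001]]
force: [0.1, -0.8, 0.3]
opening: 0.006
```

arm_command:
  translation:
    - [0.04, 0, 0]
    - [0.08, 0, 0]
    - [0.12, 0, 0]
    - [0.16, 0, 0]
    - [0.16, 0, 0]
  rotation:
    - [0, 0, 0]
    - [0, 0, 0]
    - [0, 0, 0]
    - [0, 0, 0]
    - [0, 0, 0]
  grip: [1, 1, 1, 1, 1]

```text
time_s: 12.35
position: [0.5424, -0.0493, 0.0412]
tcp_rot: [[0.99, -0.002, 0.14], [-0.14, 0.0, 0.99], [-0.002, -1.0, 0.0]]
force: [-4.8, 0.6, 1.6]
opening: 0.006
```

arm_command:
  translation:
    - [0.03, 0, 0]
    - [0.06, 0, 0]
    - [0.09, 0, 0]
  rotation:
    - [0, 0, 0]
    - [0, 0, 0]
    - [0, 0, 0]
  grip: [1, 1, 1]

```text
time_s: 12.65
position: [0.5428, -0.0491, 0.0411]
tcp_rot: [[0.99, -0.016, 0.139], [-0.139, 0.003, 0.99], [-0.017, -1.0, 0.001]]
force: [-16.6, -0.9, 12.7]
opening: 0.001
```

Contact force rose to about 17 N at x = 0.543, though I predicted 0.550. I'll back off and check the gap at the stop from above.

arm_command:
  translation:
    - [-0.2, 0, 0]
    - [-0.4, 0, 0]
    - [-0.4, 0, 0]
  rotation:
    - [0, 0, 0]
    - [0, 0, 0]
    - [0, 0, 0]
  grip: [1, 1, 1]

```text
time_s: 12.95
position: [0.5175, -0.0458, 0.0414]
tcp_rot: [[0.99, -0.0, 0.141], [-0.141, 0.0, 0.99], [-0.0, -1.0, 0.0]]
force: [-0.6, -0.2, 0.2]
opening: 0.005
```

arm_command:
  translation:
    - [0, -0.5, 0]
    - [0, -1, 0]
    - [0, -1, 0]
  rotation:
    - [0, 0, 0]
    - [0, 0, 0]
    - [0, 0, 0]
  grip: [1, 1, 1]

```text
time_s: 13.25
position: [0.5242, -0.0476, 0.126]
tcp_rot: [[0.99, 0.014, 0.14], [-0.14, -0.004, 0.99], [0.014, -1.0, -0.002]]
force: [1.2, -0.6, -0.5]
opening: 0.002
```

arm_command:
  translation:
    - [0, -0.5, 0]
    - [0, -1, 0]
    - [0, -1, 0]
  rotation:
    - [0, 0, 0]
    - [0, 0, 0]
    - [0, 0, 0]
  grip: [1, 1, 1]

```text
time_s: 13.55
position: [0.5235, -0.0474, 0.2061]
tcp_rot: [[0.99, 0.014, 0.14], [-0.14, -0.004, 0.99], [0.014, -1.0, -0.002]]
force: [0.3, -0.3, 0.5]
opening: 0.007
```

arm_command:
  translation:
    - [0, -0.5, 0]
    - [0, -1, 0]
    - [0, -1, 0]
  rotation:
    - [0, 0, 0]
    - [0, 0, 0]
    - [0, 0, 0]
  grip: [1, 1, 1]

```text
time_s: 13.85
position: [0.5229, -0.0472, 0.286]
tcp_rot: [[0.99, 0.013, 0.14], [-0.14, -0.004, 0.99], [0.013, -1.0, -0.002]]
force: [0.6, -0.3, 0.8]
opening: 0.004
```

arm_command:
  translation:
    - [1, 0, 0]
    - [1, 0, 0]
    - [1, 0, 0]
  rotation:
    - [0, 0, 0]
    - [0, 0, 0]
    - [0, 0, 0]
  grip: [1, 1, 1]

```text
time_s: 14.15
position: [0.602, -0.0584, 0.2798]
tcp_rot: [[0.99, 0.004, 0.141], [-0.141, -0.001, 0.99], [0.004, -1.0, -0.0]]
force: [-0.3, 0.7, 0.4]
opening: 0.007
```

arm_command:
  translation:
    - [1, -0.3, 0]
    - [1, -0.3, 0]
    - [1, -0.3, 0]
    - [1, -0.3, 0]
  rotation:
    - [0, 0, 0]
    - [0, 0, 0]
    - [0, 0, 0]
    - [0, 0, 0]
  grip: [1, 1, 1, 1]

```text
time_s: 14.55
position: [0.6765, -0.0684, 0.3035]
tcp_rot: [[0.99, -0.002, 0.14], [-0.14, 0.001, 0.99], [-0.002, -1.0, 0.0]]
force: [0.0, -0.2, -0.1]
opening: 0.006
```

Run:
```python
from h import *
import pickle
np.set_printoptions(precision=4,suppress=True)
c=cam("wrist");cv2.imwrite("pics/w5.png",c["im"]);pickle.dump(c,open("w5.pkl","wb"))
for t,z in dict(home=.024,stop_face=.024,blank_center=.024,cap_top=.204,rocker_end=.056).items():
    for cf,p in spot("wrist",t)[:1]: print(t,cf,p,atz(c,p,z)[:2])
print(bot.read_state()["position"])
```

```text
blank_center 0.8 [276.528 133.014] [ 0.6266 -0.0651]
cap_top 0.73 [423.08  210.882] [0.6843 0.0334]
[ 0.676  -0.0683  0.3052]
```

View pics/w5.png

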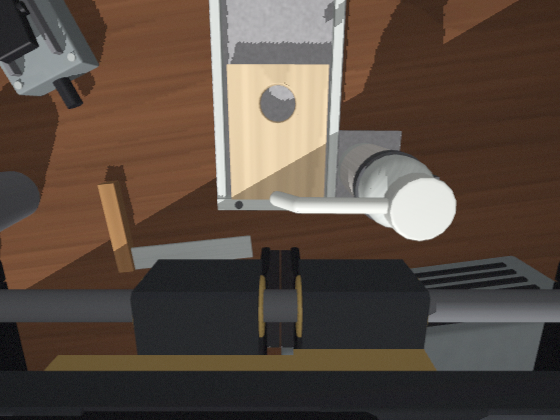

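The blank now runs from row 64 to about row 197, where it appears to meet the stop bar (rows 197–210). The cap is at (422,209). A magnified crop will show whether there is a gap.

Run:
```python
from h import *
import pickle
np.set_printoptions(precision=4,suppress=True)
c=pickle.load(open("w5.pkl","rb"))
cv2.imwrite("pics/w5z.png",cv2.resize(c["im"][175:220,205:340],None,fx=5.9,fy=5.9,interpolation=cv2.INTER_CUBIC))
B=[atz(c,p,.036) for p in[(228,64),(329,65)]];print(B)
m=(B[0]+B[1])/2;print("centre from rear",m[:2]+.075*np.array([.9895,-.1444]))
print([atz(c,(p),.034) for p in[(230,197),(230,210)]])
s=c["im"][180:216,250];print(s.tolist())
```

```text
[array([ 0.5464, -0.1063,  0.036 ]), array([0.5628, 0.0015, 0.036 ])]
centre from rear [ 0.6288 -0.0632]
[array([ 0.6924, -0.131 ,  0.034 ]), array([ 0.7084, -0.1339,  0.034 ])]
[[178, 215, 238], [177, 214, 238], [178, 216, 238], [179, 216, 238], [178, 215, 238], [179, 216, 239], [149, 185, 208], [116, 146, 167], [110, 141, 161], [110, 140, 161], [114, 142, 163], [112, 141, 162], [110, 141, 161], [112, 142, 161], [112, 141, 161], [110, 140, 160], [111, 140, 160], [113, 142, 162], [111, 140, 161], [129, 145, 155], [149, 153, 150], [150, 153, 149], [151, 155, 151], [152, 155, 151], [149, 153, 149], [152, 155, 152], [153, 155, 151], [149, 152, 149], [151, 154, 151], [151, 154, 151], [56, 63, 75], [39, 52, 76], [38, 53, 76], [36, 51, 77], [37, 52, 77], [38, 53, 78]]
```

View pics/w5z.png

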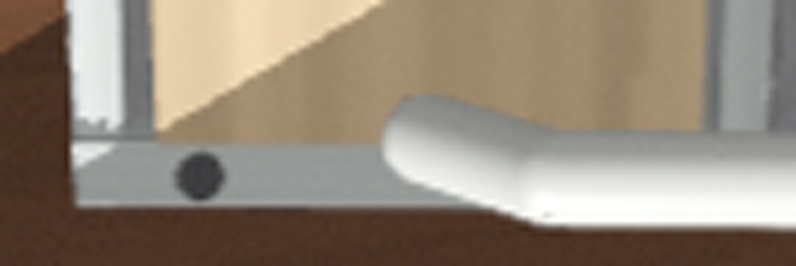

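The blank's front edge abuts the bar with no visible gap, where a 4 mm gap would be about 3 px. So the blank is home. Next I'll move over the cap.

arm_command:
  translation:
    - [0, 0, 0.65]
    - [-0.05, 0, 0.65]
    - [-0.05, 0, 0.65]
  rotation:
    - [0, 0, 0]
    - [0, 0, 0]
    - [0, 0, 0]
  grip: [1, 1, 1]

```text
time_s: 15.15
position: [0.6794, -0.0149, 0.3055]
tcp_rot: [[0.99, -0.001, 0.138], [-0.138, -0.0, 0.99], [-0.0, -1.0, -0.0]]
force: [1.4, -1.5, -0.7]
opening: 0.004
```

arm_command:
  translation:
    - [0, 0, 0.65]
    - [0, 0.3, 0.65]
    - [0, 0.78, 0.65]
    - [0, 0.78, 0.65]
    - [0, 0.78, 0.65]
  rotation:
    - [0, 0, 0]
    - [0, 0, 0]
    - [0, 0, 0]
    - [0, 0, 0]
    - [0, 0, 0]
  grip: [1, 1, 1, 1, 1]

```text
time_s: 15.65
position: [0.6872, 0.0341, 0.2427]
tcp_rot: [[0.99, -0.002, 0.141], [-0.141, -0.0, 0.99], [-0.002, -1.0, -0.0]]
force: [0.4, 0.9, 0.1]
opening: 0.003
```

Run:
```python
from h import *
print(bot.read_state()["position"])
C={n:cam(n) for n in("scene","side")}
ims=[]
for n in C:
    x,y=[int(v) for v in proj(C[n],[.686,.034,.204])]
    ims.append(cv2.resize(C[n]["im"][y-60:y+80,x-70:x+70],None,fx=2.8,fy=2.8))
    print(n,x,y,spot(n,"cap_top"),spot(n,"rocker_end"))
cv2.imwrite("pics/c6.png",np.hstack(ims))
```

```text
[0.68718377 0.03414299 0.24268016]
scene 324 205 [] [(0.75, array([146.72 , 270.606])), (0.23, array([229.32 , 340.494]))]
side 305 162 [(0.84, array([304.976, 163.884]))] [(0.89, array([347.984, 310.59 ]))]
```

View pics/c6.png

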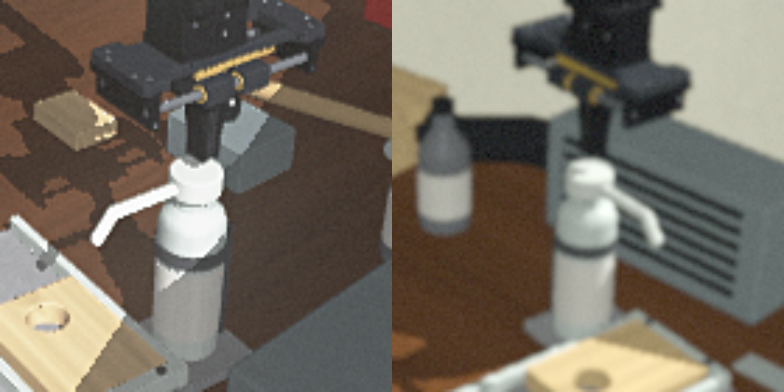

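The tip is centred above the cap in both crops. Pressing and holding.

arm_command:
  translation:
    - [0, 0.2, 0]
    - [0, 0.28, 0]
    - [0, 0.36, 0]
    - [0, 0.37, 0]
    - [0, 0.37, 0]
  rotation:
    - [0, 0, 0]
    - [0, 0, 0]
    - [0, 0, 0]
    - [0, 0, 0]
    - [0, 0, 0]
  grip: [1, 1, 1, 1, 1]

```text
time_s: 16.45
position: [0.6884, 0.0348, 0.2164]
tcp_rot: [[0.99, 0.003, 0.14], [-0.14, -0.001, 0.99], [0.003, -1.0, -0.0]]
force: [-2.1, -0.1, 7.4]
opening: 0.002
```

arm_command:
  translation:
    - [0, 0, 0]
    - [0, 0, 0]
    - [0, 0, 0]
  rotation:
    - [0, 0, 0]
    - [0, 0, 0]
    - [0, 0, 0]
  grip: [1, 1, 1]

```text
time_s: 16.75
position: [0.6884, 0.0348, 0.2164]
tcp_rot: [[0.99, 0.004, 0.14], [-0.14, -0.001, 0.99], [0.004, -1.0, -0.0]]
force: [-2.2, -0.2, 8.6]
opening: 0.007
```

Nearly at the bottom (8.6 N). I'll press 2 mm further to reach the stop, hold, then release.

arm_command:
  translation:
    - [0, 0.03, 0]
    - [0, 0.03, 0]
    - [0, 0.03, 0]
    - [0, 0.03, 0]
  rotation:
    - [0, 0, 0]
    - [0, 0, 0]
    - [0, 0, 0]
    - [0, 0, 0]
  grip: [1, 1, 1, 1]

```text
time_s: 17.15
position: [0.6885, 0.0348, 0.2163]
tcp_rot: [[0.99, 0.005, 0.14], [-0.14, -0.001, 0.99], [0.005, -1.0, -0.0]]
force: [-5.4, 0.8, 17.4]
opening: 0.009
```

Hard stop reached: 17 N with no further travel. Releasing and retreating straight up.

arm_command:
  translation:
    - [0, -0.2, 0]
    - [0, -0.5, 0]
    - [0, -1, 0]
    - [0, -1, 0]
  rotation:
    - [0, 0, 0]
    - [0, 0, 0]
    - [0, 0, 0]
    - [0, 0, 0]
  grip: [1, 1, 1, 1]

```text
time_s: 17.55
position: [0.6907, 0.0348, 0.298]
tcp_rot: [[0.99, 0.013, 0.14], [-0.14, -0.001, 0.99], [0.013, -1.0, 0.0]]
force: [0.4, -1.0, 1.4]
opening: 0.002
```

arm_command:
  translation:
    - [0, -0.1, -0.65]
    - [0, -0.1, -0.65]
    - [0, -0.1, -0.65]
    - [0, -0.1, -0.65]
  rotation:
    - [0, 0, 0]
    - [0, 0, 0]
    - [0, 0, 0]
    - [0, 0, 0]
  grip: [1, 1, 1, 1]

```text
time_s: 17.95
position: [0.6799, -0.016, 0.2985]
tcp_rot: [[0.99, -0.001, 0.141], [-0.141, 0.001, 0.99], [-0.001, -1.0, 0.001]]
force: [0.0, 0.8, -0.1]
opening: 0.01
```

arm_command:
  translation:
    - [0, 0, -0.65]
    - [0, 0, -0.65]
    - [0, 0, -0.65]
    - [0, 0, -0.65]
    - [0, 0, -0.65]
  rotation:
    - [0, 0, 0]
    - [0, 0, 0]
    - [0, 0, 0]
    - [0, 0, 0]
    - [0, 0, 0]
  grip: [1, 1, 1, 1, 1]

```text
time_s: 18.45
position: [0.6729, -0.0664, 0.2987]
tcp_rot: [[0.99, -0.0, 0.139], [-0.139, 0.001, 0.99], [-0.0, -1.0, 0.001]]
force: [-0.3, 1.0, 0.2]
opening: 0.007
```

Run:
```python
from h import *
np.set_printoptions(precision=4,suppress=True)
C={n:cam(n) for n in("scene","side","wrist")}
for t in("cap_top","rocker_end","square_mid","cup","blank_center","oil"):
    r={n:spot(n,t) for n in C}; r={n:v[0] for n,v in r.items() if v and v[0][0]>.4}
    print(t,{n:v[0] for n,v in r.items()},tri([(C[n],v[1]) for n,v in r.items()]) if len(r)>1 else None)
cv2.imwrite("pics/w7.png",np.hstack([C["wrist"]["im"][:300,100:500],C["scene"]["im"][120:420,80:480]]))
print(bot.read_state()["position"],bot.read_state()["force"])
```

```text
cap_top {'side': 0.55, 'wrist': 0.88} [0.6855 0.0415 0.1947]
rocker_end {'scene': 0.57, 'side': 0.57} [ 0.442  -0.3296  0.0586]
square_mid {'scene': 0.62, 'side': 0.62, 'wrist': 0.65} [ 0.7169 -0.2883  0.0111]
cup {'scene': 0.8, 'side': 0.98, 'wrist': 0.94} [ 0.6584 -0.4114 -0.0032]
blank_center {'scene': 0.83, 'side': 0.91, 'wrist': 0.69} [ 0.6263 -0.0658  0.027 ]
oil {'scene': 0.7, 'side': 0.69} [ 0.741   0.3362 -0.0075]
[ 0.6729 -0.068   0.299 ] [0.1652 0.0957 0.7102]
```

View pics/w7.png

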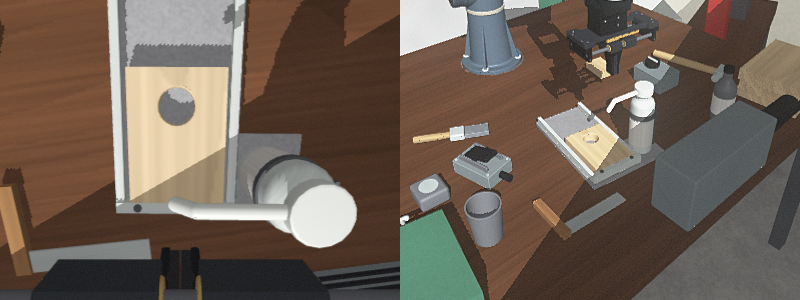

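The view shows the blank against the stop, the rocker on and the bystanders in place. The cap height from the network is noisy (0.195), so I'll compare with the first pictures before handing in.

Run:
```python
from h import *
c=cam("side")["im"].astype(np.float32);b=cv2.imread("pics/b.png").astype(np.float32)
t=b[154:182,292:336];r=cv2.matchTemplate(c[140:200,280:350],t,cv2.TM_CCOEFF_NORMED);_,v,_,l=cv2.minMaxLoc(r)
print("side shift",l[0]-12,l[1]-14,v)
s=cam("side");print("10mm in px",proj(s,[.686,.034,.204])-proj(s,[.686,.034,.194]))
```

```text
side shift 0 0 0.9978137016296387
10mm in px [ 0.153578  -3.1019574]
```

The cap is where it started: zero pixel shift, where 10 mm would be 3 px. Handing in.

```bash
python3 -c "
from rig import bot
print(bot.hand_in(), bot.read_state()['time_s'])"
```

```text
the job is handed in; nothing more can be done
the job is handed in; nothing more can be done
```

The job is handed in, at roughly 19 s of the 53 s limit. I switched the extractor on, slid the blank along the tray to the end stop, then pressed the cap to its hard stop and released it.

- **Extractor:** the rocker end dropped from about 70 mm to 59 mm above the bench and was still there at the last look.
- **Blank:** a magnified wrist picture taken before spraying showed no gap at the stop. The last picture showed the blank still against it.
- **Cap:** it held at or near the bottom for about 0.7 s, with 17 N at the hard stop. Template matching against the first picture shows it back up, with 0 px shift where 10 mm would be about 3 px.
- **Bystanders:** the try square, cup and oil bottle measured within about 15 mm of their first positions, which I take as network noise. The hammer, offcut, brush and tape I checked only by eye in a picture, not by measurement.

Two checks disagreed:
- **Stop position:** the finger met the stop about 7 mm before my predicted position. I relied on the picture of the closed gap and the force rise to 17 N instead.
- **Cap height:** the network's last estimate was low, 0.195 m against 0.204 m. The zero pixel shift contradicts it.

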